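Size a craft stick in the slot gauge

ROBOT

A 6-joint arm with a two-finger parallel gripper is mounted at the origin on the work surface. World frame = base frame: x ahead of the robot, y to its left, z up, the work surface at z = 0. Lengths are in m, angles in rad, forces in N, time in s.
With the tool pointing down it reaches from about 0.35 to 0.85 m from the base axis. Payload 8.1 kg.
Tool frame: the origin (TCP) lies between the finger pads; the fingertips stand 11 mm ahead of it and the grasp point (between the pads) lies 8 mm behind it; y points along the fingers, x is the direction in which the jaws open and shut, and the axes are right-handed (so a half turn about y gives the same grasp; the last joint's range is limited). The gripper opens to 93 mm and grips with 3 to 60 N. Pads are 15 mm wide; open, the fingers measure 128 mm over their backs; the gripper's body (75 mm by 188 mm) begins 65 mm behind the grasp point.
Start: joints at [-1.386, 0.13, 1.488, -0, 1.523, -0.085], TCP at [0.16, -0.578, 0.199] pointing down, gripper open.
Joint ranges: [-2.96, 2.96], [-0.89, 2.26], [0.02, 2.5], [-1.34, 4.48], [0, 2.73], [-2.66, 2.66]. Speed limits (rad/s): [2.39, 2.39, 2.79, 3.14, 3.14, 3.14].

INTERFACE

Orientations are given as a rotation vector (axis times angle).
In Python, from plant import readout, optics, robot gives the robot as it stands.
- The arm moves only by the shell command python3 -m creep 'ROWS' [FORCE]. ROWS is JSON, a list that holds one entry, the list of rows, each a list of 7 numbers: the closure, from 0 (fully open) to 1 (shut), then the shift along the tool's x, y, z in cm, then the turn, a rotation vector about the tool's x, y, z in degrees. In form: [[[grip, x, y, z, wx, wy, wz], ...]]. A call has exactly 8 rows; each row shifts and turns the pose as measured when the row begins, along the tool's axes as they then stand; what a row does not reach is not made up. A row lasts 1/10 s, in which the tool goes at most 50 mm and 8.59 degrees, less where a joint would pass 70% of its speed; a pose out of reach is approached as far as the arm can. A call is refused whole if a number of a shift passes 5 or a number of a turn 8.59, either way. A call with a gripper value outside its range is refused whole. The fingers move at their own pace and stop on an object; FORCE is the grip in N (left out, the last holds). Time passes only in rows, so rows that do not move let the fingers close, or fill a call up. It gives the time, the measured TCP pose, the force and the opening at its end, in the units of the state.
- readout.read_state(): the state, without advancing time (a new reading comes with each control period).
- optics.read_camera(name): name is "side" or "top" or "wrist"; returns a dict with "frame" (420x560x3 uint8, red, green, blue), "depth" (420x560 float32, m along the optical axis (not along the pixel's ray), 0 where there is no reading), "intrinsics" (3x3 intrinsics, pixels), "R" (3x3) and "t" (3): a world point X has camera coordinates R X + t. Camera axes: x right, y down, z forward; pixel columns grow to the right and rows downward; lengths in m; the calibration is good to about 2 mm. A picture is of the moment at which its call begins.
- robot.close_job(): hands the job in, once; it reports no verdict.
The state is a dict: "t": time; "q": joint angles; "dq": joint speeds; "joint_torque": joint torques, N m; "tool_pos": TCP position; "orientation": TCP orientation; "force": force on the tool from outside, world axes, zero at the start; "wrist_torque": the same for the moment, N m; "opening": finger opening in m.
Only numpy, scipy, OpenCV 4.12 (cv2) and the standard library are available. Lean on these libraries where they do the work, as an engineer would, in place of code of your own. Each camera call takes 0.05 s, during which the arm holds its last target. There are 200 camera calls.

TASK

Find out how thick the handled wooden stick in the blue pot is. Put it through the widest slot of the wooden gauge first, then step down slot by slot until one refuses it under a light, square push of about 5 N (never force it), and finally leave the stick standing fully home, collar flat on the gauge and let go, in the narrowest slot that it passed. Leave everything else on the table where it is.

Things in the scene. Friction and masses are not known exactly. Their poses are not given: they have to be found in the camera images.
- stick_grip (a point): Centre of the dark square handle (22 x 22 mm, 50 mm tall) of the loose wooden stick (about 0.13 kg), upright at the start, 81 mm above the table. z up along the stick, y the direction in which its thickness is gauged. Below the handle: a 40 x 40 x 6 mm collar (underside 31 mm below this point), then the lath (flat end 76 mm below this point)
- stick_end (a point): Point on the handle's axis at the lath's flat end. Lath: 45 mm long, 24 mm wide in x. Its reference face, to -y (handle and collar are red there), lies 10 mm from this point. Its +y face lies 9 to 16 mm from it: thickness unknown, 18.9 to 25.9 mm, so the lath is mostly off-centre under the handle. Square edges, rigid
- gauge: Fixed level plywood plate, 70 mm (x) by 164 mm (y), 12 mm thick, top 60 mm above the table, open below. Origin under its centre at table height. Four slots in a row along y, 30 mm long in x, 27, 24, 21, 18 mm wide in y from the -y end (one to four dots). Square edges; a red stripe marks each slot's reference (-y) edge. A stick fully home has its handle centre 91 mm above the table
- slot0 (a point): Centre of the mouth, at the plate's top, of the widest slot (27 mm, one dot), 52.5 mm from the gauge's centre to -y; axes as the gauge's; its reference edge is 13.5 mm from here to -y
- slot1 (a point): Same for the 24 mm slot (two dots), 13 mm from the gauge's centre to -y; reference edge 12 mm to -y
- slot2 (a point): Same for the 21 mm slot (three dots), 23.5 mm from the centre to +y; reference edge 10.5 mm to -y
- slot3 (a point): Same for the 18 mm slot (four dots), 57 mm from the centre to +y, too narrow for every stick; reference edge 9 mm to -y
- pot: Blue open pot, fixed, 50 (x) x 54 (y) x 36 mm tall, walls and floor 5 mm; the stick stands on its floor, turned less than 0.9 rad from the gauge, its red faces on the same side as the gauge's red edges. Origin under its centre
- lath_a: Bystander: a spare stick lying down, 130 mm long, origin at its underside
- lath_b: Bystander: another spare stick lying down, 130 mm long
- bowl_red: Bystander: red bowl, 140 mm across, 45 mm tall
- bowl_green: Bystander: green bowl, 150 mm across, 45 mm tall
- mallet: Bystander: hammer lying down, 260 mm long, red handle
- glue: Bystander: yellow glue bottle, 44 mm across, 120 mm tall
- paint_jar: Bystander: blue paint jar, 56 mm across, 60 mm tall
Things that resemble listed ones, but are neither listed nor needed, are in the scene too. Leave any turquoise look-alike of the part that bears stick_grip alone. Leave any turquoise look-alike of the gauge alone.

How it is judged:
By the outcome, as a careful person would: the job done as asked, in the order asked, and still so for the second after the job is handed in, with the robot touching nothing.
It also fails if it takes over 64 s, if anything falls off the work surface, if the arm or the gripper's body presses on something with over 40 N, if the wrist force passes 120 N, or if a joint passes its speed limit or range.

## Working session

There is one attempt and no reset: what is moved stays moved. The work goes in short steps, Python scripts to look and compute and a shell command to move; the robot and the scene stay as the last step left them, time stands still between calls to the robot, and variables do not carry over. Pictures are saved under pics/ and viewed, about 8 in all and at most 12, crops included, and the job is handed in when it is done.

```bash
ls; mkdir -p pics
cat > h.py <<'E'
import numpy as np, cv2
from plant import readout, optics, robot
def cam(n):
    c=optics.read_camera(n); np.savez(f'pics/{n}.npz',**c); return c
def save(img,name): cv2.imwrite(f'pics/{name}.png',cv2.cvtColor(img,cv2.COLOR_RGB2BGR))
def load(n): return dict(np.load(f'pics/{n}.npz'))
def plane(c,uv,z):
    uv=np.atleast_2d(uv).astype(float); K,R,t=c['intrinsics'],c['R'],c['t']
    d=np.c_[uv,np.ones(len(uv))]@np.linalg.inv(K).T@R; o=-R.T@t
    return o+d*((z-o[2])/d[:,2])[:,None]
def proj(c,X):
    p=(np.atleast_2d(X)@c['R'].T+c['t'])@c['intrinsics'].T; return p[:,:2]/p[:,2:]
def cloud(c):
    d=c['depth']; v,u=np.mgrid[:d.shape[0],:d.shape[1]]; 
    P=np.stack([u*d,v*d,d],-1)@np.linalg.inv(c['intrinsics']).T
    X=(P-c['t'])@c['R']; X[d==0]=np.nan; return X
E
python3 - <<'E'
from h import *
a=cam('top');b=cam('side')
save(a['frame'],'top0');save(b['frame'],'side0')
s=readout.read_state();print(s)
for c in(a,b):print(c['intrinsics'],-c['R'].T@c['t'],c['R'])
E
```

```text
pics
{'t': 0.1, 'q': array([-1.38640765e+00,  1.31113902e-01,  1.48917036e+00,  5.18361605e-06,
        1.52303759e+00, -8.54012420e-02]), 'dq': array([-0.00339175, -0.00152356, -0.00185066,  0.00025255, -0.00055445,
        0.00118197]), 'joint_torque': array([ 1.19492477e-03, -5.61343610e+01, -4.93093586e+01,  7.69372797e-02,
        2.91211187e-02, -5.19799005e-05]), 'tool_pos': array([ 0.15983619, -0.57773227,  0.19797553]), 'orientation': array([-1.32362716,  1.00908026, -1.00695258]), 'force': array([-0.00927722,  0.06677983, -0.93343916]), 'wrist_torque': array([0.04913686, 0.03371139, 0.00269578]), 'opening': 0.09275477716584521}
[[486.60221052   0.         290.65696787]
 [  0.         486.60221052 204.2595081 ]
 [  0.           0.           1.        ]] [ 0.39325712 -0.0020716   1.21333631] [[-0.02786871 -0.99940575  0.02028482]
 [-0.98454406  0.0239329  -0.17349411]
 [ 0.17290554 -0.02480636 -0.98462598]]
[[444.24979445   0.         276.42737065]
 [  0.         444.24979445 210.56598338]
 [  0.           0.           1.        ]] [0.15230531 0.80457519 0.7283685 ] [[-0.89649007 -0.44305193 -0.00324749]
 [-0.25198194  0.51587238 -0.81876784]
 [ 0.36443196 -0.73319893 -0.57411555]]
```

View pics/top0.png

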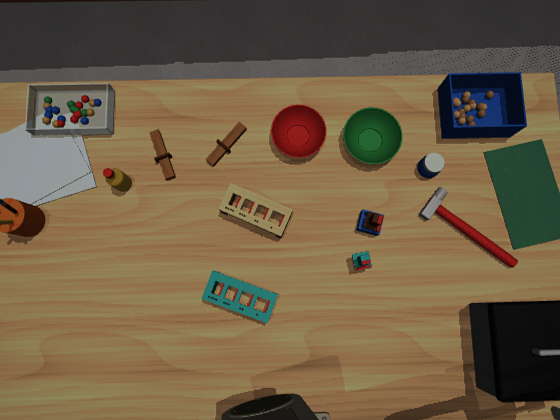

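View pics/side0.png

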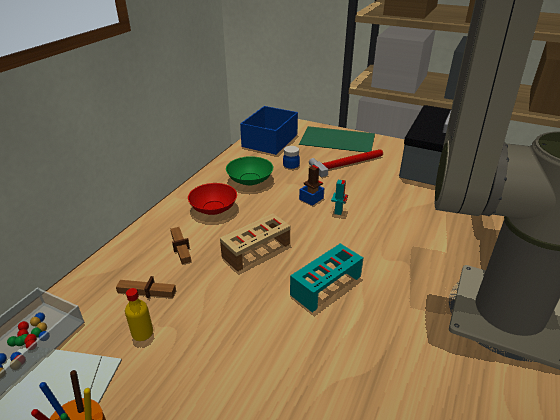

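Run:
```python
from h import *
from scipy.spatial.transform import Rotation as R
s=readout.read_state();print(R.from_rotvec(s['orientation']).as_matrix().round(3))
```

```text
[[ 0.267 -0.     0.964]
 [-0.964  0.002  0.267]
 [-0.002 -1.     0.   ]]
```

Run:
```python
from h import *
a=load('top');b=load('side');w=cam('wrist')
f=lambda c,x,y,W,H,s:cv2.resize(c['frame'][y:y+H,x:x+W],None,fx=s,fy=s,interpolation=cv2.INTER_CUBIC)
def fit(i):return cv2.resize(i,(400,300))
save(np.vstack([np.hstack([fit(a['frame'][175:250,210:310]),fit(a['frame'][195:285,320:440])]),np.hstack([fit(b['frame'][155:225,280:373]),fit(w['frame'])])]),'crop1')
print(w['intrinsics'],-w['R'].T@w['t'],w['R'],readout.read_state()['tool_pos'])
# stick / gauge estimates using clouds
X=cloud(a)
g=cv2.cvtColor(a['frame'],cv2.COLOR_RGB2HSV)
print(X[210,230],X[221,370],plane(a,(256,210),.06),plane(a,(372,217),.1),plane(a,(367,226),.036),plane(a,(240,297),.06))
```

```text
[[371.28814036   0.         272.38368121]
 [  0.         371.28814036 208.81568105]
 [  0.           0.           1.        ]] [ 0.22888324 -0.55784575  0.38461982] [[ 0.26672194 -0.96376905 -0.00293824]
 [-0.9296873  -0.25809109  0.2628127 ]
 [-0.25404908 -0.06736627 -0.9648424 ]] [ 0.15981898 -0.57783419  0.19813979]
[0.58457732 0.11411065 0.06470344] [ 0.5465696  -0.21517573  0.08787644] [[0.5838334  0.05238559 0.06      ]] [[ 0.55416145 -0.21806438  0.1       ]] [[ 0.54149086 -0.21694239  0.036     ]] [[0.37987198 0.09269724 0.06      ]]
```

View pics/crop1.png

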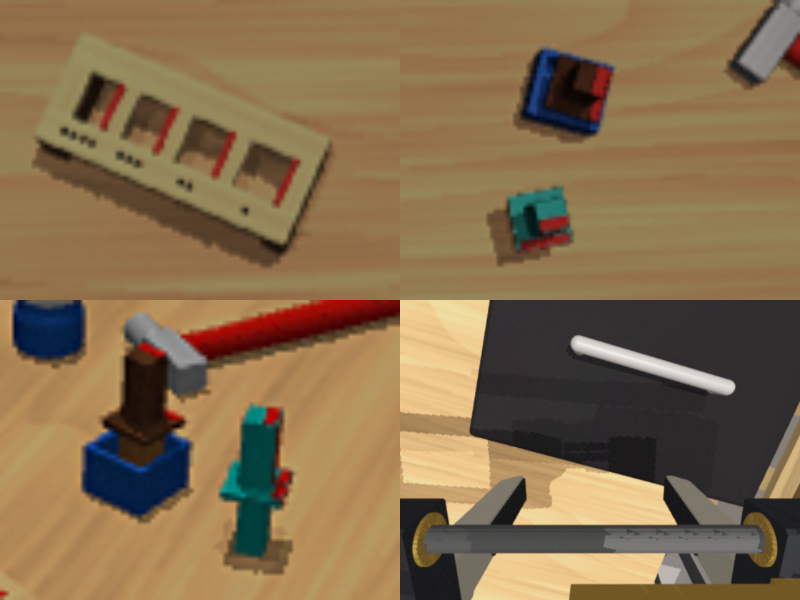

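Could be mistaken: sticks – brown one in blue pot (370,221) vs turquoise (361,262), spare sticks (163,154)/(227,144); gauges – plywood (256,210) vs turquoise (240,297). By description: brown in the pot and the plywood one; crop confirms it (red faces to image right, one dot at right end, four dots at left).

Run:
```python
from h import *
a=load('top');X=cloud(a);f=a['frame'];hsv=cv2.cvtColor(f,cv2.COLOR_RGB2HSV)
def rect(m,z,n):
    v,u=np.nonzero(m); P=plane(a,np.c_[u,v],z)[:,:2] 
    r=cv2.minAreaRect(P.astype(np.float32)*1000); print(n,len(u),r)
reg=np.zeros(f.shape[:2],bool);reg[180:243,210:300]=1
gm=reg&(X[...,2]>.05)
rect(gm,.06,'gauge')
reg[:]=0;reg[203:240,350:390]=1
bl=reg&(hsv[...,0]>105)&(hsv[...,0]<130)&(hsv[...,1]>120)
rect(bl,.036,'pot')
top=reg&(X[...,2]>.095);rect(top,.106,'handle top')
col=reg&(X[...,2]>.044)&(X[...,2]<.075);rect(col,.056,'collar')
print(np.nanmedian(X[...,2][gm]),np.nanmedian(X[...,2][300:,300:400]),np.nanmax(X[...,2][reg]))
```

```text
gauge 1601 ((585.3875122070312, 54.661983489990234), (164.73629760742188, 71.31015014648438), 64.90877532958984)
pot 197 ((551.3030395507812, -224.7003936767578), (54.91474914550781, 53.128231048583984), 74.17926788330078)
handle top 104 ((548.3930053710938, -227.06517028808594), (22.773286819458008, 24.558284759521484), 69.81072235107422)
collar 165 ((550.523681640625, -224.7115478515625), (48.341651916503906, 40.355751037597656), 69.88524627685547)
0.06174977101863552 0.0018763977569815125 0.1139378375588653
```

```bash
python3 -m creep '[[[0,-2.1,0,4.2,0,0,0],[0,-2.1,0,4.2,0,0,0],[0,-2.1,0,4.2,0,0,0],[0,-2.1,0,4.2,0,0,0],[0,-2.1,0,4.2,0,0,0],[0,-2.1,0,4.2,0,0,0],[0,-2.1,0,4.2,0,0,0],[0,-2.1,0,4.2,0,0,0]]]'
cat >> h.py <<'E'
from scipy.spatial.transform import Rotation as Rot
def st():
    s=readout.read_state(); M=Rot.from_rotvec(s['orientation']).as_matrix()
    print('t %.2f'%s['t'],'pos',(s['tool_pos']*1000).round(2),'F',s['force'].round(2),'T',s['wrist_torque'].round(3),'open %.4f'%s['opening'],'xang %.2f'%np.degrees(np.arctan2(M[1,0],M[0,0])),'tilt',np.degrees(M[:2,1]).round(2))
    return s,M
def togo(target):
    s,M=st(); d=M.T@(np.array(target)-s['tool_pos'])*100; print('shift cm',d.round(3)); return d
E
python3 -c "
from h import *
togo([.55,-.226,.2])"
```

```text
t: 0.95
tool_pos: [0.443, -0.3208, 0.195]
orientation: [-1.319, 1.021, -1.013]
force: [0.2, -0.3, 0.1]
opening: 0.0932
t 0.95 pos [ 443.05 -320.77  194.97] F [ 0.15 -0.26  0.09] T [-0.052 -0.062  0.015] open 0.0932 xang -75.19 tilt [-0.18  0.22]
shift cm [-6.431 -0.499 12.761]
```

```bash
python3 -m creep '[[[0,-2.1,-0.2,4.2,0,0,0],[0,-2.1,-0.2,4.2,0,0,0],[0,-2.1,-0.1,4.2,0,4,0],[0,0,0,0,0,7,0],[0,0,0,0,0,7,0],[0,0,0,0,0,7,0],[0,0,0,0,0,7,0],[0,0,0,0,0,0,0]]]'
python3 - <<'E'
from h import *
togo([.55,-.226,.2])
w=cam('wrist');save(w['frame'],'w1')
E
```

```text
t: 1.75
tool_pos: [0.5561, -0.2141, 0.1966]
orientation: [-1.047, 1.443, -1.425]
force: [-0.4, 0.4, -0.7]
opening: 0.093
t 1.75 pos [ 556.14 -214.15  196.57] F [-0.41  0.37 -0.68] T [ 0.06   0.013 -0.016] open 0.0930 xang -107.77 tilt [-0.39  0.44]
shift cm [ 1.315 -0.348 -0.226]
```

View pics/w1.png

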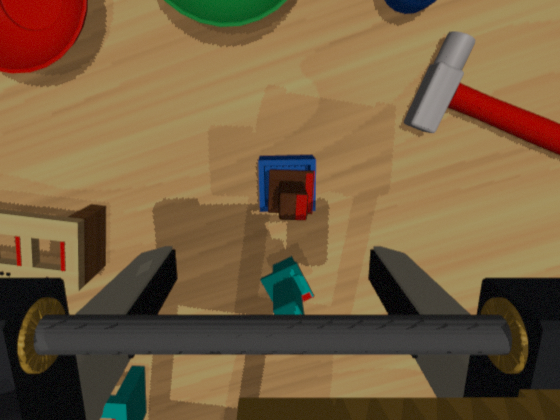

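```bash
cat >> h.py <<'E'
def rectz(c,m,z,n):
    m=cv2.morphologyEx(m.astype(np.uint8),cv2.MORPH_OPEN,np.ones((3,3),np.uint8))
    k,l,s,_=cv2.connectedComponentsWithStats(m); m=l==1+np.argmax(s[1:,4])
    cnt=cv2.findContours(m.astype(np.uint8),cv2.RETR_EXTERNAL,cv2.CHAIN_APPROX_NONE)[0][0][:,0]
    P=plane(c,cnt,z)[:,:2]; r=cv2.minAreaRect((P*1000).astype(np.float32)); 
    print(n,np.round(r[0],1),np.round(r[1],1),'ang %.2f'%r[2],'px',cnt.min(0),cnt.max(0)); return r
E
python3 - <<'E'
from h import *
w=load('wrist');X=cloud(w);hsv=cv2.cvtColor(w['frame'],cv2.COLOR_RGB2HSV)
reg=np.zeros(X.shape[:2],bool);reg[140:235,240:340]=1
z=X[...,2]
print(np.nanmedian(z[20:120,300:380]),np.nanmedian(z[205:213,285:305]))
rectz(w,reg&(z>.09),.106,'top')
rectz(w,reg&(z>.045)&(z<.09),.056,'collar')
bl=reg&(hsv[...,0]>100)&(hsv[...,0]<130)&(hsv[...,1]>120);rectz(w,bl,.036,'pot')
for v in (160,175,196,203,210,216):
  print(v,[ (int(u),tuple(int(t) for t in w['frame'][v,u]),round(float(z[v,u]*1000))) for u in (262,270,276,280,288,296,300,304,307,310,314)])
E
```

```text
0.0006954663561803737 0.1070836232116396
top [ 550.6 -228.2] [22.3 24.7] ang 72.35 px [279 188] [308 219]
collar [ 549.  -227.7] [40.8 40.3] ang 70.81 px [268 169] [314 213]
pot [ 552.7 -225.2] [52.  52.4] ang 72.29 px [259 156] [314 210]
160 [(262, (17, 54, 102), 37), (270, (24, 60, 115), 36), (276, (22, 62, 116), 38), (280, (17, 61, 115), 38), (288, (19, 62, 117), 38), (296, (23, 64, 119), 37), (300, (20, 63, 119), 36), (304, (25, 68, 124), 36), (307, (27, 69, 124), 36), (310, (22, 66, 123), 38), (314, (27, 71, 129), 36)]
175 [(262, (19, 68, 128), 35), (270, (62, 35, 19), 56), (276, (63, 32, 7), 57), (280, (67, 35, 17), 58), (288, (64, 36, 19), 58), (296, (67, 38, 22), 56), (300, (64, 32, 10), 56), (304, (68, 40, 24), 57), (307, (148, 14, 11), 57), (310, (151, 13, 12), 59), (314, (124, 48, 72), 57)]
196 [(262, (23, 67, 127), 36), (270, (67, 37, 18), 57), (276, (38, 21, 5), 58), (280, (56, 31, 16), 106), (288, (70, 40, 19), 106), (296, (98, 21, 11), 108), (300, (150, 20, 16), 108), (304, (150, 14, 9), 109), (307, (102, 24, 16), 107), (310, (147, 16, 1), 57), (314, (41, 68, 122), 37)]Traceback (most recent call last):
  File "<stdin>", line 10, in <module>
ValueError: cannot convert float NaN to integer
```

```bash
cat >> h.py <<'E'
def go(target,ang):
    s,M=st(); a=np.radians(ang); x=np.array([np.cos(a),np.sin(a),0]); y=np.array([0,0,-1.]); T=np.c_[x,y,np.cross(x,y)]
    print('shift cm',(M.T@(np.array(target)-s['tool_pos'])*100).round(3),'turn deg',np.degrees(Rot.from_matrix(M.T@T).as_rotvec()).round(2))
E
python3 -c "
from h import *
go([.55,-.228,.075],-108)"
```

```text
t 1.80 pos [ 556.09 -214.15  196.56] F [ 0.12  0.28 -0.72] T [ 0.01   0.009 -0.018] open 0.0927 xang -107.53 tilt [-0.39  0.45]
shift cm [ 1.57  12.148 -0.057] turn deg [ 0.5   0.47 -0.31]
```

```bash
python3 -m creep '[[[0,1.0,1,0,0.5,0.5,-0.3],[0,0.5,2,0,0.2,0,0],[0,0,2,0,0,0,0],[0,0,1.5,0,0,0,0],[0,0,0.3,0,0,0,0],[0,0,0,0,0,0,0],[0,0,0,0,0,0,0],[0,0,0,0,0,0,0]]]' 30
python3 -c "
from h import *
go([.55,-.228,.075],-108)"
```

```text
t: 2.6
tool_pos: [0.5501, -0.2323, 0.1246]
orientation: [-1.049, 1.423, -1.433]
force: [-0.9, -0.3, -0.3]
opening: 0.0927
t 2.60 pos [ 550.07 -232.27  124.57] F [-0.85 -0.27 -0.28] T [-0.001  0.049 -0.085] open 0.0927 xang -107.33 tilt [ 0.28 -0.22]
shift cm [-0.417  4.955 -0.163] turn deg [-0.33  0.67  0.13]
```

```bash
python3 -m creep '[[[0,-0.3,0.5,-0.1,-0.3,0.5,0.1],[0,-0.1,1.2,0,0,0,0],[0,0,1.2,0,0,0,0],[0,0,1.0,0,0,0,0],[0,0,0.6,0,0,0,0],[0,0,0.2,0,0,0,0],[0,0,0,0,0,0,0],[0,0,0,0,0,0,0]]]' 30
python3 -c "
from h import *
go([.55,-.228,.075],-108)"
```

```text
t: 3.4
tool_pos: [0.5511, -0.2277, 0.0741]
orientation: [-1.045, 1.433, -1.436]
force: [0.0, -0.6, -0.3]
opening: 0.0933
t 3.40 pos [ 551.07 -227.75   74.1 ] F [ 0.01 -0.63 -0.28] T [ 0.105 -0.03   0.009] open 0.0933 xang -107.82 tilt [ 0.06 -0.05]
shift cm [ 0.057 -0.09  -0.094] turn deg [-0.08  0.18  0.03]
```

```bash
python3 -m creep '[[[1,0,0,-0.1,0,0,0],[1,0,0,0,0,0,0],[1,0,0,0,0,0,0],[1,0,0,0,0,0,0],[1,0,0,0,0,0,0],[1,0,0,0,0,0,0],[1,0,0,0,0,0,0],[1,0,0,0,0,0,0]]]' 30
python3 -c "
from h import *
go([.55,-.228,.18],-115.1)"
```

```text
t: 4.2
tool_pos: [0.5513, -0.2282, 0.0762]
orientation: [-1.044, 1.43, -1.438]
force: [0.4, 0.4, -0.1]
opening: 0.0333
t 4.20 pos [ 551.28 -228.16   76.19] F [ 0.38  0.37 -0.08] T [ 0.016 -0.038  0.014] open 0.0333 xang -107.83 tilt [ 0.24 -0.15]
shift cm [  0.036 -10.381  -0.078] turn deg [-0.27  7.27  0.05]
```

```bash
python3 -m creep '[[[1,0,0,0,0,0,0],[1,0,0,0,0,0,0],[1,0,0,0,0,0,0],[1,0,0,0,0,0,0],[1,0,-0.3,0,0,0,0],[1,0,-0.8,0,0,0,0],[1,0,-1.0,0,0,0,0],[1,0,-1.0,0,0,0,0]]]' 30
python3 -c "
from h import *
go([.55,-.228,.18],-115.1)"
```

```text
t: 5.0
tool_pos: [0.5494, -0.2272, 0.1069]
orientation: [-1.046, 1.434, -1.435]
force: [0.0, 0.4, -1.4]
opening: 0.0217
t 5.00 pos [ 549.42 -227.18  106.91] F [ 0.02  0.37 -1.42] T [ 0.021 -0.016  0.017] open 0.0217 xang -107.83 tilt [-0.01 -0.02]
shift cm [ 0.063 -7.309  0.08 ] turn deg [-0.    7.27  0.02]
```

```bash
python3 -m creep '[[[1,0,-2.5,0,0,0,0],[1,-1.5,-2.5,-0.6,0,0,0],[1,-4,-0.5,-1.8,0,0,0],[1,-4,0,-1.8,0,0,0],[1,-4,0,-1.8,0,0,0],[1,-4,0,-1.8,0,0,0],[1,-4,0,-1.8,0,0,0],[1,-2,0,-1,0,0,0]]]' 30
python3 -c "
from h import *
go([.517,.05,.165],-115.1)"
```

```text
t: 5.8
tool_pos: [0.5237, 0.0329, 0.1757]
orientation: [-1.031, 1.427, -1.448]
force: [-0.1, -1.1, -1.3]
opening: 0.0215
t 5.80 pos [523.7   32.92 175.66] F [-0.12 -1.08 -1.26] T [ 0.046 -0.063 -0.029] open 0.0215 xang -108.27 tilt [ 0.84 -0.23]
shift cm [-1.411  1.049 -1.188] turn deg [-0.86  6.83 -0.1 ]
```

```bash
python3 -m creep '[[[1,0,0.5,-0.8,-0.5,4,0],[1,0,0.5,-0.4,-0.3,2.8,0],[1,0,0,0,0,0,0],[1,0,0,0,0,0,0],[1,0,0,0,0,0,0],[1,0,0,0,0,0,0],[1,0,0,0,0,0,0],[1,0,0,0,0,0,0]]]' 30
python3 - <<'E'
from h import *
go([.517,.05,.165],-115.1)
w=cam('wrist');save(w['frame'],'w2')
X=cloud(w);z=X[...,2]
reg=np.zeros(z.shape,bool);reg[:300,:]=1
st()
for lo,hi,n in((.05,.075,'gauge'),):
    m=reg&(z>lo)&(z<hi);rectz(w,m,.06,n)
E
```

```text
t: 6.6
tool_pos: [0.5142, 0.0406, 0.1721]
orientation: [-0.963, 1.514, -1.521]
force: [0.6, -0.6, -1.9]
opening: 0.0212
t 6.60 pos [514.18  40.61 172.09] F [ 0.59 -0.55 -1.89] T [0.056 0.045 0.021] open 0.0212 xang -114.77 tilt [0.56 0.1 ]
shift cm [-0.967  0.713 -0.144] turn deg [-0.47  0.33 -0.32]
t 6.65 pos [514.19  40.61 172.08] F [ 0.05 -0.14 -1.78] T [0.018 0.004 0.004] open 0.0213 xang -114.77 tilt [0.56 0.1 ]
gauge [584.7  55.4] [164.5  70.2] ang 64.96 px [111  79] [325 171]
```

View pics/w2.png

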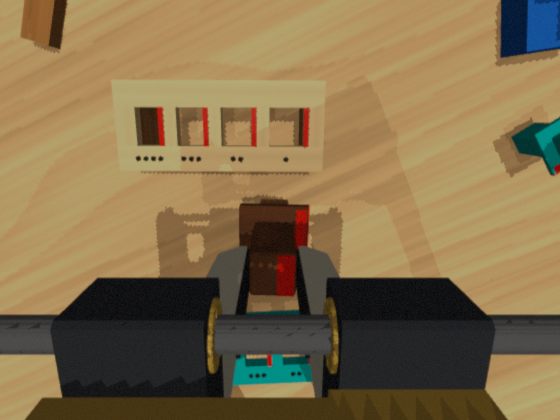

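Run:
```python
from h import *
w=load('wrist');X=cloud(w);z=X[...,2];s,M=st();p=s['tool_pos']
# gauge edges: row-wise/col-wise crossings fitted as lines
m=((z>.05)&(z<.075)).astype(np.uint8);m[300:]=0
def line(pts,zz,n):
    P=plane(w,pts,zz)[:,:2]*1000;vx,vy,x0,y0=cv2.fitLine(P.astype(np.float32),cv2.DIST_HUBER,0,.01,.01).ravel()
    print(n,'ang %.2f'%(np.degrees(np.arctan2(vy,vx))%180),len(P),'pt',x0.round(1),y0.round(1));return np.array([x0,y0])
cols=np.arange(125,315)
line([(u,np.nonzero(m[60:130,u])[0][0]+60-.5) for u in cols],.06,'far')
line([(u,np.nonzero(m[150:185,u])[0][-1]+150+.5) for u in cols if m[150:185,u].any()],.06,'near')
# red stripes
hsv=cv2.cvtColor(w['frame'],cv2.COLOR_RGB2HSV)
red=((hsv[...,0]<8)|(hsv[...,0]>172))&(hsv[...,1]>150)&(hsv[...,2]>80)
k,l,ss,c=cv2.connectedComponentsWithStats(red.astype(np.uint8))
a=np.radians(-25.0);xg=np.array([np.cos(a),np.sin(a)]);yg=np.array([-np.sin(a),np.cos(a)]);g=np.array([584.7,55.4])
for i in range(1,k):
    if ss[i,4]>60: 
        P=plane(w,c[i],.06)[0,:2]*1000-g;print('red',ss[i],'gauge frame',(P@xg).round(1),(P@yg).round(1))
# collar & handle in tool frame
for zz,n in((p[2]-.0195,'collar'),(p[2]+.0305,'handle')):
    pass
reg=np.zeros(z.shape,bool);reg[195:262,225:330]=1
mm=reg&(abs(z-(p[2]-.0195))<.008)
r=rectz(w,mm,p[2]-.0195,'collar')
for v in (210,214,218):
    us=np.nonzero(mm[v])[0];Q=plane(w,[(us[0]-.5,v),(us[-1]+.5,v)],p[2]-.0195)-p;print(v,us[0],us[-1],(Q@M*1000).round(1).tolist(),np.median(z[v,us]))
```

```text
t 6.65 pos [514.19  40.61 172.08] F [ 0.05 -0.14 -1.78] T [0.018 0.004 0.004] open 0.0213 xang -114.77 tilt [0.56 0.1 ]
far ang 65.22 190 pt 622.1 52.9
near ang 65.30 190 pt 559.9 85.4
red [156 107   9  39 212] gauge frame -0.3 46.8
red [202 108   7  38 176] gauge frame 0.3 11.3
red [251 108   5  38 179] gauge frame 0.5 -26.7
red [303 108   6  39 206] gauge frame -0.2 -67.9
red [295 206  14  43 454] gauge frame -82.2 -66.5
red [277 255  18  41 712] gauge frame -126.9 -53.7
collar [518.3  38.5] [40.4 27.8] ang 63.93 px [239 203] [309 248]
210 239 309 [[-20.0, 19.7, 14.2], [20.9, 19.5, 14.3]] 0.15303802974185648
214 239 308 [[-20.1, 19.7, 11.8], [20.4, 19.5, 11.9]] 0.15317557527820266
218 239 308 [[-20.1, 19.7, 9.4], [20.5, 19.5, 9.5]] 0.15293734431584732
```

```bash
cat >> h.py <<'E'
G=np.array([.5847,.0554]);YG=np.radians(-24.75)
xg=np.array([np.cos(YG),np.sin(YG)]);yg=np.array([-np.sin(YG),np.cos(YG)])
def gg(x,y,z):
    """target: stick axis at gauge coords x,y (mm), TCP height z (mm)"""
    s=readout.read_state(); d=(s['tool_pos'][:2]-G)*1000; print('gauge xy',(d@xg).round(2),(d@yg).round(2),'Fg',(s['force'][:2]@xg).round(2),(s['force'][:2]@yg).round(2))
    go(np.r_[G+(x*xg+y*yg)/1000,z/1000],-114.75)
E
python3 -c "
from h import *
gg(0,-55.2,142)"
```

```text
gauge xy -57.84 -42.95 Fg 0.1 -0.11
t 6.65 pos [514.19  40.61 172.08] F [ 0.05 -0.14 -1.78] T [0.018 0.004 0.004] open 0.0213 xang -114.77 tilt [0.56 0.1 ]
shift cm [1.24  3.048 5.76 ] turn deg [-0.47 -0.02 -0.32]
```

```bash
python3 -m creep '[[[1,0.3,0.2,1.5,-0.4,0,-0.3],[1,0.4,0.8,2,0,0,0],[1,0.4,0.8,1.5,0,0,0],[1,0.1,0.8,0.4,0,0,0],[1,0,0.3,0,0,0,0],[1,0,0,0,0,0,0],[1,0,0,0,0,0,0],[1,0,0,0,0,0,0]]]' 30
python3 -c "
from h import *
gg(0,-55.2,136)"
```

```text
t: 7.45
tool_pos: [0.5585, 0.0071, 0.1422]
orientation: [-0.973, 1.52, -1.519]
force: [0.7, 0.6, -2.3]
opening: 0.0216
gauge xy -3.57 -54.84 Fg 0.33 0.86
t 7.45 pos [558.5    7.09 142.2 ] F [ 0.66  0.64 -2.33] T [ 0.001  0.044 -0.051] open 0.0216 xang -114.71 tilt [0.01 0.04]
shift cm [0.036 0.62  0.357] turn deg [ 0.01  0.04 -0.04]
```

```bash
python3 -m creep '[[[1,0.03,0.2,0.25,0,0,0],[1,0,0.2,0.1,0,0,0],[1,0,0.1,0,0,0,0],[1,0,0.1,0,0,0,0],[1,0,0,0,0,0,0],[1,0,0,0,0,0,0],[1,0,0,0,0,0,0],[1,0,0,0,0,0,0]]]' 30
python3 -c "
from h import *
gg(0,-55.2,126)
w=cam('wrist');save(w['frame'],'w3')"
```

```text
t: 8.25
tool_pos: [0.562, 0.0059, 0.137]
orientation: [-0.972, 1.518, -1.519]
force: [-0.7, 0.3, -2.2]
opening: 0.0219
gauge xy 0.12 -54.46 Fg -0.71 -0.01
t 8.25 pos [562.01   5.89 137.02] F [-0.65  0.29 -2.2 ] T [ 0.025  0.042 -0.025] open 0.0219 xang -114.65 tilt [0.12 0.03]
shift cm [ 0.076  1.102 -0.014] turn deg [-0.1   0.1  -0.08]
```

View pics/w3.png

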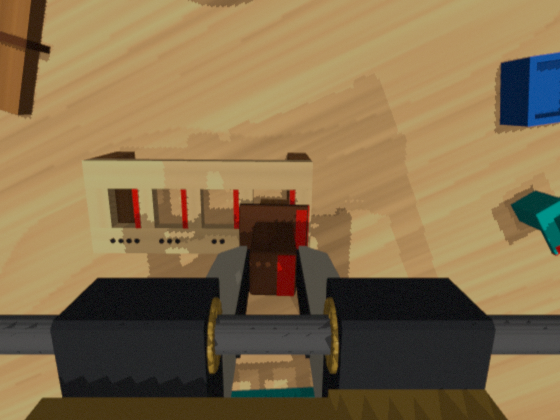

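Stick is over slot0 (collar right edge px 308, slot red stripe px 292), turquoise things untouched. Descend.

```bash
python3 -m creep '[[[1,0.07,0.1,0,-0.1,0.1,-0.1],[1,0,0.1,0,0,0,0],[1,0,0.1,0,0,0,0],[1,0,0.1,0,0,0,0],[1,0,0.1,0,0,0,0],[1,0,0.1,0,0,0,0],[1,0,0.1,0,0,0,0],[1,0,0.1,0,0,0,0]]]' 30
python3 -c "
from h import *
gg(0,-55.2,88)"
```

```text
t: 9.1
tool_pos: [0.5618, 0.0052, 0.1284]
orientation: [-0.973, 1.52, -1.52]
force: [0.4, 1.1, -0.5]
opening: 0.0218
gauge xy 0.2 -55.22 Fg -0.07 1.23
t 9.10 pos [561.76   5.17 128.42] F [ 0.45  1.15 -0.53] T [ 0.046 -0.01  -0.047] open 0.0218 xang -114.77 tilt [-0.01 -0.02]
shift cm [-4.000e-03  4.042e+00 -2.000e-02] turn deg [ 0.   -0.02  0.03]
```

```bash
python3 -m creep '[[[1,0,0.1,0,0,0,0],[1,0,0.1,0,0,0,0],[1,0,0.1,0,0,0,0],[1,0,0.1,0,0,0,0],[1,0,0.15,0,0,0,0],[1,0,0.15,0,0,0,0],[1,0,0.15,0,0,0,0],[1,0,0.15,0,0,0,0]]]' 30
python3 -c "
from h import *
gg(0,-55.2,88)"
```

```text
t: 9.9
tool_pos: [0.5618, 0.0052, 0.1176]
orientation: [-0.973, 1.52, -1.52]
force: [-0.8, -1.0, -1.2]
opening: 0.0219
gauge xy 0.23 -55.17 Fg -0.34 -1.24
t 9.90 pos [561.81   5.2  117.6 ] F [-0.82 -0.98 -1.18] T [0.062 0.002 0.036] open 0.0219 xang -114.76 tilt [-0.01 -0.02]
shift cm [ 2.00e-03  2.96e+00 -2.30e-02] turn deg [-0.   -0.01  0.02]
```

```bash
python3 -m creep '[[[1,0,0.4,0,0,0,0],[1,0,0.4,0,0,0,0],[1,0,0.4,0,0,0,0],[1,0,0.4,0,0,0,0],[1,0,0.4,0,0,0,0],[1,0,0.3,0,0,0,0],[1,0,0.2,0,0,0,0],[1,0,0.1,0,0,0,0]]]' 30
python3 -c "
from h import *
gg(0,-55.2,86)"
```

```text
t: 10.7
tool_pos: [0.5613, 0.0052, 0.0885]
orientation: [-0.974, 1.521, -1.52]
force: [-0.8, -0.0, -1.7]
opening: 0.0215
gauge xy -0.24 -55.39 Fg -0.69 -0.37
t 10.70 pos [561.29   5.2   88.47] F [-0.78 -0.05 -1.67] T [ 0.069 -0.005  0.014] open 0.0215 xang -114.77 tilt [-0.08 -0.02]
shift cm [-0.019  0.247  0.025] turn deg [ 0.06 -0.02  0.05]
```

Now settle onto the collar gently.

```bash
python3 -m creep '[[[1,0,0.08,0,0,0,0],[1,0,0.08,0,0,0,0],[1,0,0.08,0,0,0,0],[1,0,0.05,0,0,0,0],[1,0,0.05,0,0,0,0],[1,0,0.05,0,0,0,0],[1,0,0.05,0,0,0,0],[1,0,0.05,0,0,0,0]]]' 30
python3 -c "
from h import *
gg(0,-55.2,86)"
```

```text
t: 11.5
tool_pos: [0.562, 0.005, 0.0863]
orientation: [-0.973, 1.519, -1.521]
force: [-4.3, 0.1, 6.6]
opening: 0.0217
gauge xy 0.45 -55.3 Fg -3.94 -1.68
t 11.50 pos [561.96   4.99  86.31] F [-4.28  0.12  6.55] T [0.085 0.796 0.028] open 0.0217 xang -114.76 tilt [ 0.02 -0.04]
shift cm [-0.01   0.031 -0.045] turn deg [-0.04 -0.01  0.03]
```

```bash
python3 -m creep '[[[1,0,-0.2,0,0,0,0],[1,0,-0.1,0,0,0,0],[1,0.03,0,0,0,0,0],[1,0.03,0,0,0,0,0],[1,0.03,0,0,0,0,0],[1,0.03,0,0,0,0,0],[1,0.03,0,0,0,0,0],[1,0.03,0,0,0,0,0]]]' 30
python3 -c "
from h import *
gg(0,-55.2,90)"
```

```text
t: 12.3
tool_pos: [0.5615, 0.004, 0.0884]
orientation: [-0.972, 1.52, -1.52]
force: [1.1, 1.2, -1.1]
opening: 0.022
gauge xy 0.42 -56.37 Fg 0.48 1.56
t 12.30 pos [561.48   4.03  88.35] F [ 1.09  1.22 -1.06] T [ 0.43  -0.159  0.027] open 0.0220 xang -114.76 tilt [0.06 0.03]
shift cm [-0.117 -0.165 -0.042] turn deg [-0.04 -0.01 -0.06]
```

```bash
python3 -m creep '[[[1,0.03,0,0,0,0,0],[1,0.03,0,0,0,0,0],[1,0.03,0,0,0,0,0],[1,0.03,0,0,0,0,0],[1,0.03,0,0,0,0,0],[1,0.03,0,0,0,0,0],[1,0.03,0,0,0,0,0],[1,0.03,0,0,0,0,0]]]' 30
python3 -c "
from h import *
gg(0,-55.2,90)"
```

```text
t: 13.1
tool_pos: [0.5612, 0.0037, 0.0885]
orientation: [-0.969, 1.52, -1.517]
force: [2.5, 3.8, -1.6]
opening: 0.0216
gauge xy 0.33 -56.81 Fg 0.67 4.47
t 13.10 pos [561.22   3.67  88.47] F [ 2.48  3.78 -1.56] T [ 1.142 -0.486  0.029] open 0.0216 xang -114.72 tilt [0.17 0.21]
shift cm [-0.162 -0.153 -0.033] turn deg [-0.06  0.03 -0.26]
```

```bash
python3 -m creep '[[[1,-0.04,0,0,0,0,0.2],[1,-0.04,0,0,0,0,0],[1,-0.04,0,0,0,0,0],[1,-0.04,0,0,0,0,0],[1,-0.04,0,0,0,0,0],[1,-0.04,0,0,0,0,0],[1,-0.04,0,0,0,0,0],[1,-0.04,0,0,0,0,0]]]' 30
python3 -c "
from h import *
gg(0,-55.2,90)"
```

```text
t: 13.9
tool_pos: [0.5616, 0.0044, 0.0882]
orientation: [-0.969, 1.521, -1.518]
force: [-0.5, -0.7, -1.7]
opening: 0.0215
gauge xy 0.41 -56.02 Fg -0.1 -0.86
t 13.90 pos [561.61   4.35  88.24] F [-0.45 -0.74 -1.74] T [ 0.074  0.015 -0.018] open 0.0215 xang -114.76 tilt [0.13 0.19]
shift cm [-0.083 -0.176 -0.041] turn deg [-0.03 -0.01 -0.23]
```

```bash
python3 -m creep '[[[1,-0.06,0,0,0,0,-0.2],[1,-0.06,0,0,0,0,0],[1,-0.06,0,0,0,0,0],[1,-0.06,0,0,0,0,0],[1,-0.06,0,0,0,0,0],[1,-0.06,0,0,0,0,0],[1,-0.06,0,0,0,0,0],[1,-0.06,0,0,0,0,0]]]' 30
python3 -c "
from h import *
gg(0,-55.2,90)"
```

```text
t: 14.7
tool_pos: [0.5636, 0.0089, 0.088]
orientation: [-0.973, 1.52, -1.52]
force: [0.3, 0.1, -1.1]
opening: 0.0216
gauge xy 0.27 -51.09 Fg 0.23 0.19
t 14.70 pos [563.56   8.89  88.02] F [ 0.28  0.08 -1.1 ] T [ 0.048  0.009 -0.035] open 0.0216 xang -114.76 tilt [ 0.   -0.03]
shift cm [ 0.411 -0.198 -0.027] turn deg [-0.01 -0.01  0.03]
```

```bash
python3 -m creep '[[[1,-0.04,0,0,0,0,0],[1,-0.04,0,0,0,0,0],[1,-0.04,0,0,0,0,0],[1,-0.04,0,0,0,0,0],[1,-0.04,0,0,0,0,0],[1,-0.04,0,0,0,0,0],[1,-0.04,0,0,0,0,0],[1,-0.04,0,0,0,0,0]]]' 30
python3 -c "
from h import *
gg(0,-55.2,90)"
```

```text
t: 15.5
tool_pos: [0.5648, 0.0114, 0.088]
orientation: [-0.974, 1.519, -1.521]
force: [-0.9, -1.2, -1.2]
opening: 0.0219
gauge xy 0.35 -48.31 Fg -0.28 -1.5
t 15.50 pos [564.8   11.38  88.01] F [-0.88 -1.25 -1.2 ] T [-0.491  0.202  0.098] open 0.0219 xang -114.76 tilt [-0.03 -0.09]
shift cm [ 0.69  -0.198 -0.035] turn deg [-0.01 -0.01  0.1 ]
```

```bash
python3 -m creep '[[[1,0.2,-0.1,0,0,0,0],[1,0.1,-0.6,0,0,0,0],[1,0,-1.2,0,0,0,0],[1,0,-1.2,0,0,0,0],[1,0,-1.2,0,0,0,0],[1,0,-0.9,0,0,0,0],[1,0,-0.2,0,0,0,0],[1,0,0,0,0,0,0]]]' 30
python3 -c "
from h import *
gg(0,-12.8,140)"
```

```text
t: 16.3
tool_pos: [0.5651, 0.009, 0.1495]
orientation: [-0.97, 1.517, -1.522]
force: [-0.5, -0.4, -1.6]
opening: 0.0217
gauge xy 1.6 -50.36 Fg -0.27 -0.52
t 16.30 pos [565.07   9.   149.46] F [-0.46 -0.36 -1.58] T [0.064 0.013 0.05 ] open 0.0217 xang -114.76 tilt [ 0.24 -0.05]
shift cm [-3.755  0.949 -0.165] turn deg [-0.23 -0.01 -0.05]
```

```bash
python3 -m creep '[[[1,-0.8,0,-0.1,-0.2,0,0],[1,-1.2,0.2,0,0,0,0],[1,-1,0.3,0,0,0,0],[1,-0.4,0.3,0,0,0,0],[1,0,0.1,0,0,0,0],[1,0,0,0,0,0,0],[1,0,0,0,0,0,0],[1,0,0,0,0,0,0]]]' 30
python3 -c "
from h import *
gg(0,-12.8,133)"
```

```text
t: 17.1
tool_pos: [0.5777, 0.0442, 0.1363]
orientation: [-0.977, 1.523, -1.517]
force: [-0.4, -0.2, -2.4]
opening: 0.0215
gauge xy -1.64 -13.14 Fg -0.24 -0.38
t 17.10 pos [577.71  44.16 136.27] F [-0.38 -0.24 -2.44] T [-0.001 -0.038  0.003] open 0.0215 xang -114.69 tilt [-0.27  0.06]
shift cm [-0.034  0.326  0.166] turn deg [0.27 0.06 0.06]
```

```bash
python3 -m creep '[[[1,-0.03,0.1,0.1,0.2,0,0],[1,0,0.1,0.05,0,0,0],[1,0,0.15,0,0,0,0],[1,0,0.15,0,0,0,0],[1,0,0.15,0,0,0,0],[1,0,0.15,0,0,0,0],[1,0,0.2,0,0,0,0],[1,0,0.2,0,0,0,0]]]' 30
python3 -c "
from h import *
gg(0,-12.8,88)"
```

```text
t: 17.9
tool_pos: [0.5797, 0.0428, 0.1241]
orientation: [-0.973, 1.52, -1.521]
force: [0.7, -0.3, -2.4]
opening: 0.0218
gauge xy 0.69 -13.54 Fg 0.72 0.03
t 17.90 pos [579.66  42.82 124.13] F [ 0.67 -0.27 -2.38] T [ 0.086 -0.015 -0.029] open 0.0218 xang -114.77 tilt [ 0.01 -0.04]
shift cm [-0.076  3.613 -0.071] turn deg [-0.02 -0.02  0.04]
```

Entered (end 7 mm below the top), no resistance. On down.

```bash
python3 -m creep '[[[1,-0.06,0.3,-0.05,0,0,0],[1,0,0.5,0,0,0,0],[1,0,0.6,0,0,0,0],[1,0,0.6,0,0,0,0],[1,0,0.6,0,0,0,0],[1,0,0.5,0,0,0,0],[1,0,0.3,0,0,0,0],[1,0,0.1,0,0,0,0]]]' 30
python3 -c "
from h import *
gg(0,-12.8,86.3)"
```

```text
t: 18.7
tool_pos: [0.5794, 0.0434, 0.0861]
orientation: [-0.974, 1.519, -1.521]
force: [-5.2, -1.9, 14.2]
opening: 0.0215
gauge xy 0.17 -13.13 Fg -3.9 -3.91
t 18.70 pos [579.36  43.41  86.11] F [-5.17 -1.92 14.21] T [-0.11   1.062 -0.065] open 0.0215 xang -114.77 tilt [-0.01 -0.07]
shift cm [-0.033 -0.019 -0.017] turn deg [-0.02 -0.02  0.07]
```

```bash
python3 -m creep '[[[1,0,-0.1,0,0,0,0],[1,0,-0.6,0,0,0,0],[1,0,-1.2,0,0,0,0],[1,0,-1.2,0,0,0,0],[1,0,-1.0,0,0,0,0],[1,0,-0.7,0,0,0,0],[1,0,-0.2,0,0,0,0],[1,0,0,0,0,0,0]]]' 30
python3 -c "
from h import *
gg(0,23.66,140)"
```

```text
t: 19.5
tool_pos: [0.5808, 0.0434, 0.1427]
orientation: [-0.97, 1.517, -1.522]
force: [0.3, 0.0, -1.4]
opening: 0.0215
gauge xy 1.47 -12.48 Fg 0.24 0.14
t 19.50 pos [580.81  43.45 142.73] F [ 0.27  0.03 -1.43] T [0.077 0.003 0.023] open 0.0215 xang -114.77 tilt [ 0.22 -0.07]
shift cm [-3.614  0.274 -0.149] turn deg [-0.23 -0.02 -0.03]
```

```bash
python3 -m creep '[[[1,-0.8,0,0,-0.2,0,0],[1,-1.1,0.1,0,0,0,0],[1,-1,0.1,0,0,0,0],[1,-0.4,0.1,0,0,0,0],[1,0,0.1,0,0,0,0],[1,0,0,0,0,0,0],[1,0,0,0,0,0,0],[1,0,0,0,0,0,0]]]' 30
python3 -c "
from h import *
gg(0,23.66,133)"
```

```text
t: 20.3
tool_pos: [0.5942, 0.077, 0.1354]
orientation: [-0.977, 1.523, -1.518]
force: [-0.2, 0.6, -1.4]
opening: 0.0218
gauge xy -0.39 23.65 Fg -0.44 0.44
t 20.30 pos [594.25  77.04 135.36] F [-0.21  0.58 -1.44] T [0.035 0.078 0.022] open 0.0218 xang -114.70 tilt [-0.25  0.03]
shift cm [-0.002  0.236  0.04 ] turn deg [0.24 0.05 0.08]
```

```bash
python3 -m creep '[[[1,0,0.08,0,0.2,0,0.1],[1,0,0.08,0,0,0,0],[1,0,0.08,0,0,0,0],[1,0,0.08,0,0,0,0],[1,0,0.1,0,0,0,0],[1,0,0.1,0,0,0,0],[1,0,0.1,0,0,0,0],[1,0,0.1,0,0,0,0]]]' 30
python3 -c "
from h import *
gg(0,23.66,88)"
```

```text
t: 21.1
tool_pos: [0.5945, 0.0761, 0.1283]
orientation: [-0.971, 1.52, -1.52]
force: [0.3, 0.6, -1.1]
opening: 0.0217
gauge xy 0.21 22.91 Fg -0.02 0.67
t 21.10 pos [594.48  76.12 128.25] F [ 0.27  0.62 -1.12] T [ 0.073 -0.053 -0.032] open 0.0217 xang -114.77 tilt [0.06 0.03]
shift cm [-0.071  4.025 -0.024] turn deg [-0.04 -0.02 -0.05]
```

```bash
python3 -m creep '[[[1,-0.07,0.1,0,0,0,0],[1,0,0.2,0,0,0,0],[1,0,0.4,0,0,0,0],[1,0,0.5,0,0,0,0],[1,0,0.5,0,0,0,0],[1,0,0.5,0,0,0,0],[1,0,0.5,0,0,0,0],[1,0,0.3,0,0,0,0]]]' 30
python3 -c "
from h import *
gg(0,23.66,86.3)"
```

```text
t: 21.9
tool_pos: [0.5946, 0.0769, 0.0951]
orientation: [-0.972, 1.52, -1.52]
force: [0.8, -0.7, -1.8]
opening: 0.0219
gauge xy -0.01 23.63 Fg 1.02 -0.26
t 21.90 pos [594.58  76.87  95.12] F [ 0.82 -0.66 -1.8 ] T [-0.011 -0.116  0.002] open 0.0219 xang -114.76 tilt [0.03 0.02]
shift cm [-0.002  0.882  0.001] turn deg [-0.02 -0.01 -0.03]
```

```bash
python3 -m creep '[[[1,0,0.25,0,0,0,0],[1,0,0.25,0,0,0,0],[1,0,0.15,0,0,0,0],[1,0,0.08,0,0,0,0],[1,0,0.05,0,0,0,0],[1,0,0.05,0,0,0,0],[1,0,0.05,0,0,0,0],[1,0,0.04,0,0,0,0]]]' 30
python3 -c "
from h import *
gg(0,23.66,86.3)"
```

```text
t: 22.7
tool_pos: [0.5949, 0.0768, 0.0862]
orientation: [-0.972, 1.519, -1.52]
force: [-2.1, -0.1, 1.7]
opening: 0.0217
gauge xy 0.3 23.66 Fg -1.85 -0.95
t 22.70 pos [594.88  76.76  86.19] F [-2.08 -0.09  1.66] T [-0.087  0.448 -0.009] open 0.0217 xang -114.77 tilt [0.06 0.01]
shift cm [-0.    -0.011 -0.03 ] turn deg [-0.05 -0.02 -0.04]
```

Home in slot 2 too. Now slot 3.

```bash
python3 -m creep '[[[1,0,-0.1,0,0,0,0],[1,0,-0.6,0,0,0,0],[1,0,-1.2,0,0,0,0],[1,0,-1.2,0,0,0,0],[1,0,-1.0,0,0,0,0],[1,0,-0.7,0,0,0,0],[1,0,-0.2,0,0,0,0],[1,0,0,0,0,0,0]]]' 30
python3 -c "
from h import *
gg(0,57.16,140)"
```

```text
t: 23.5
tool_pos: [0.596, 0.0769, 0.1422]
orientation: [-0.968, 1.517, -1.521]
force: [-0.5, -0.2, -1.5]
opening: 0.0217
gauge xy 1.33 24.23 Fg -0.33 -0.38
t 23.50 pos [596.05  76.85 142.18] F [-0.46 -0.21 -1.51] T [ 0.053 -0.003  0.015] open 0.0217 xang -114.77 tilt [0.26 0.03]
shift cm [-3.292  0.226 -0.135] turn deg [-0.23 -0.02 -0.14]
```

```bash
python3 -m creep '[[[1,-0.7,0,0,-0.2,0,-0.1],[1,-1.0,0,0,0,0,0],[1,-0.9,0.1,0,0,0,0],[1,-0.4,0.1,0,0,0,0],[1,0,0.1,0,0,0,0],[1,0,0,0,0,0,0],[1,0,0,0,0,0,0],[1,0,0,0,0,0,0]]]' 30
python3 -c "
from h import *
gg(0,57.16,132.3)"
```

```text
t: 24.3
tool_pos: [0.6081, 0.1073, 0.1359]
orientation: [-0.977, 1.523, -1.518]
force: [0.1, -0.7, -1.8]
opening: 0.0217
gauge xy -0.53 56.95 Fg 0.39 -0.54
t 24.30 pos [608.07 107.34 135.89] F [ 0.13 -0.65 -1.77] T [0.029 0.039 0.003] open 0.0217 xang -114.70 tilt [-0.26  0.01]
shift cm [-0.022  0.359  0.054] turn deg [0.24 0.05 0.1 ]
```

```bash
python3 -m creep '[[[1,-0.05,0.08,0,0.2,0,0.1],[1,-0.02,0.08,0,0,0,0],[1,0,0.06,0,0,0,0],[1,0,0.05,0,0,0,0],[1,0,0,0,0,0,0],[1,0,0,0,0,0,0],[1,0,0,0,0,0,0],[1,0,0,0,0,0,0]]]' 30
python3 -c "
from h import *
gg(0,57.16,131.3)"
```

```text
t: 25.1
tool_pos: [0.6085, 0.1072, 0.1335]
orientation: [-0.972, 1.52, -1.52]
force: [0.3, -0.1, -1.3]
opening: 0.0218
gauge xy -0.13 57.03 Fg 0.33 0.05
t 25.10 pos [608.46 107.25 133.45] F [ 0.32 -0.1  -1.28] T [ 0.025  0.007 -0.038] open 0.0218 xang -114.77 tilt [0.03 0.02]
shift cm [-0.013  0.215  0.013] turn deg [-0.02 -0.02 -0.03]
```

```bash
python3 -m creep '[[[1,-0.01,0.06,0,0,0,0],[1,0,0.06,0,0,0,0],[1,0,0.05,0,0,0,0],[1,0,0.05,0,0,0,0],[1,0,0.04,0,0,0,0],[1,0,0.04,0,0,0,0],[1,0,0.04,0,0,0,0],[1,0,0.04,0,0,0,0]]]' 30
python3 -c "
from h import *
gg(0,57.16,131.3)"
```

```text
t: 25.9
tool_pos: [0.6092, 0.1072, 0.131]
orientation: [-0.971, 1.519, -1.521]
force: [-1.0, -0.8, 2.7]
opening: 0.0218
gauge xy 0.58 57.34 Fg -0.54 -1.11
t 25.90 pos [609.23 107.23 131.  ] F [-0.95 -0.79  2.7 ] T [-0.062  0.387  0.018] open 0.0218 xang -114.77 tilt [0.13 0.01]
shift cm [ 0.018 -0.03  -0.058] turn deg [-0.12 -0.02 -0.06]
```

```bash
python3 -m creep '[[[1,0,0.04,0,0,0,0],[1,0,0.04,0,0,0,0],[1,0,0.04,0,0,0,0],[1,0,0.04,0,0,0,0],[1,0,0.04,0,0,0,0],[1,0,0.04,0,0,0,0],[1,0,0.04,0,0,0,0],[1,0,0.04,0,0,0,0]]]' 30
python3 -c "
from h import *
gg(0,57.16,131.3)"
```

```text
t: 26.7
tool_pos: [0.61, 0.107, 0.1309]
orientation: [-0.969, 1.517, -1.522]
force: [-2.7, -0.9, 5.7]
opening: 0.0214
gauge xy 1.36 57.47 Fg -2.05 -1.89
t 26.70 pos [609.99 107.02 130.95] F [-2.66 -0.85  5.68] T [-0.163  0.677  0.059] open 0.0214 xang -114.77 tilt [ 0.28 -0.01]
shift cm [ 0.031 -0.036 -0.136] turn deg [-0.26 -0.02 -0.11]
```

Refused at ~7 N, no sinking (131.0 mm = lath end on plate top). Back to slot 2.

```bash
python3 -m creep '[[[1,0,-0.4,0,-0.2,0,0],[1,0,-0.5,0,0,0,0],[1,0.8,-0.1,-0.1,0,0,0],[1,1.1,0,0,0,0,0],[1,1.0,0,0,0,0,0],[1,0.4,0,0,0,0,0],[1,0,0,0,0,0,0],[1,0,0,0,0,0,0]]]' 30
python3 -c "
from h import *
gg(0,23.66,133)"
```

```text
t: 27.5
tool_pos: [0.5926, 0.074, 0.139]
orientation: [-0.973, 1.523, -1.519]
force: [0.4, 0.2, -2.3]
opening: 0.0216
gauge xy -0.61 20.24 Fg 0.27 0.35
t 27.50 pos [592.62  74.04 139.  ] F [ 0.39  0.2  -2.3 ] T [ 0.037 -0.063 -0.016] open 0.0216 xang -114.83 tilt [-0.08  0.08]
shift cm [-0.342  0.6    0.062] turn deg [ 0.1  -0.08 -0.04]
```

```bash
python3 -m creep '[[[1,-0.25,0.1,0,0.1,0,0],[1,-0.1,0.1,0.05,0,0,0],[1,0,0.1,0,0,0,0],[1,0,0.1,0,0,0,0],[1,0,0,0,0,0,0],[1,0,0,0,0,0,0],[1,0,0,0,0,0,0],[1,0,0,0,0,0,0]]]' 30
python3 -c "
from h import *
gg(0,23.66,133)"
```

```text
t: 28.3
tool_pos: [0.5949, 0.0784, 0.1343]
orientation: [-0.972, 1.52, -1.519]
force: [-1.1, -0.4, -1.0]
opening: 0.0216
gauge xy -0.4 25.15 Fg -0.84 -0.82
t 28.30 pos [594.87  78.4  134.28] F [-1.11 -0.4  -0.99] T [ 0.037 -0.     0.041] open 0.0216 xang -114.76 tilt [0.   0.05]
shift cm [0.149 0.128 0.04 ] turn deg [ 0.02 -0.01 -0.05]
```

```bash
python3 -m creep '[[[1,0.12,0,0,0,0,0],[1,0,0,0,0,0,0],[1,0,0,0,0,0,0],[1,0,0.05,0,0,0,0],[1,0,0.05,0,0,0,0],[1,0,0,0,0,0,0],[1,0,0,0,0,0,0],[1,0,0,0,0,0,0]]]' 30
python3 -c "
from h import *
gg(0,23.66,128)"
```

```text
t: 29.1
tool_pos: [0.5944, 0.0771, 0.1333]
orientation: [-0.972, 1.52, -1.519]
force: [-0.2, -0.8, -0.6]
opening: 0.0214
gauge xy -0.26 23.76 Fg 0.15 -0.82
t 29.10 pos [594.41  77.08 133.34] F [-0.2  -0.81 -0.6 ] T [ 0.019  0.012 -0.019] open 0.0214 xang -114.77 tilt [0.02 0.05]
shift cm [0.01  0.534 0.026] turn deg [ 0.   -0.02 -0.05]
```

```bash
python3 -m creep '[[[1,0,0.08,0.02,0,0,0],[1,0,0.08,0,0,0,0],[1,0,0.08,0,0,0,0],[1,0,0.08,0,0,0,0],[1,0,0.1,0,0,0,0],[1,0,0.1,0,0,0,0],[1,0,0.1,0,0,0,0],[1,0,0.1,0,0,0,0]]]' 30
python3 -c "
from h import *
gg(0,23.66,128)"
```

```text
t: 29.9
tool_pos: [0.5948, 0.077, 0.1258]
orientation: [-0.971, 1.52, -1.52]
force: [0.1, 0.6, -2.1]
opening: 0.0215
gauge xy 0.17 23.84 Fg -0.18 0.58
t 29.90 pos [594.84  76.98 125.78] F [ 0.08  0.6  -2.08] T [ 0.042 -0.052 -0.015] open 0.0215 xang -114.77 tilt [0.05 0.05]
shift cm [ 0.018 -0.222 -0.017] turn deg [-0.03 -0.02 -0.07]
```

In (5.4 mm below the top). Down to near home.

```bash
python3 -m creep '[[[1,0.02,0.2,0,0,0,0],[1,0,0.4,0,0,0,0],[1,0,0.5,0,0,0,0],[1,0,0.5,0,0,0,0],[1,0,0.5,0,0,0,0],[1,0,0.5,0,0,0,0],[1,0,0.4,0,0,0,0],[1,0,0.2,0,0,0,0]]]' 30
python3 -c "
from h import *
gg(0,23.66,86.3)"
```

```text
t: 30.7
tool_pos: [0.5945, 0.0767, 0.0903]
orientation: [-0.972, 1.52, -1.52]
force: [0.3, -0.4, -0.9]
opening: 0.0212
gauge xy -0.04 23.43 Fg 0.45 -0.23
t 30.70 pos [594.48  76.69  90.27] F [ 0.31 -0.4  -0.93] T [ 0.017 -0.129  0.001] open 0.0212 xang -114.77 tilt [0.01 0.04]
shift cm [-0.023  0.397  0.004] turn deg [ 0.   -0.02 -0.04]
```

```bash
python3 -m creep '[[[1,0,0.15,0,0,0,0],[1,0,0.15,0,0,0,0],[1,0,0.1,0,0,0,0],[1,0,0.07,0,0,0,0],[1,0,0.05,0,0,0,0],[1,0,0.05,0,0,0,0],[1,0,0.05,0,0,0,0],[1,0,0.04,0,0,0,0]]]' 30
python3 -c "
from h import *
gg(0,23.66,86.3)"
```

```text
t: 31.5
tool_pos: [0.5949, 0.0766, 0.0862]
orientation: [-0.971, 1.519, -1.52]
force: [-3.8, -0.7, 4.7]
opening: 0.0215
gauge xy 0.42 23.57 Fg -3.17 -2.29
t 31.50 pos [594.95  76.63  86.18] F [-3.84 -0.75  4.74] T [-0.076  0.734 -0.03 ] open 0.0215 xang -114.77 tilt [0.08 0.03]
shift cm [-0.009 -0.012 -0.042] turn deg [-0.07 -0.02 -0.06]
```

```bash
python3 -m creep '[[[0,0,0.02,0,0,0,0],[0,0,0,0,0,0,0],[0,0,0,0,0,0,0],[0,0,0,0,0,0,0],[0,0,0,0,0,0,0],[0,0,0,0,0,0,0],[0,0,0,0,0,0,0],[0,0,0,0,0,0,0]]]' 30
python3 -c "
from h import *
gg(0,23.66,180)"
```

```text
t: 32.3
tool_pos: [0.5954, 0.0769, 0.0849]
orientation: [-0.97, 1.519, -1.52]
force: [0.1, -0.4, 0.1]
opening: 0.0812
gauge xy 0.73 24.01 Fg 0.24 -0.31
t 32.30 pos [595.42  76.9   84.91] F [ 0.09 -0.38  0.1 ] T [0.025 0.016 0.008] open 0.0812 xang -114.76 tilt [0.14 0.05]
shift cm [ 0.018 -9.509 -0.056] turn deg [-0.1  -0.01 -0.1 ]
```

```bash
python3 -m creep '[[[0,0,-0.5,0,0,0,0],[0,0,-1.5,0,0,0,0],[0,0,-2,0,0,0,0],[0,0,-2.5,0,0,0,0],[0,0,-2.5,0,0,0,0],[0,0,-1,-2,0,0,0],[0,0,0,-2,0,0,0],[0,0,0,-1,0,0,0]]]' 30
python3 - <<'E'
from h import *
st()
w=cam('wrist');a=cam('top');b=cam('side');st()
X=cloud(w);z=X[...,2];D=((X[...,:2]-G)@np.c_[xg,yg])*1000
m=(abs(D[...,0])<30)&(abs(D[...,1]-23.5)<30)
print('max z',np.nanmax(z[m]))
rectz(w,m&(z>.105),.116,'handle top'); rectz(w,m&(z>.0625)&(z<.08),.066,'collar')
mm=m&(z>.0625)&(z<.08);print('collar top z pct',np.nanpercentile(z[mm],[5,50,95]),'plate',np.nanmedian(z[(abs(D[...,0]-27)<5)&(abs(D[...,1])<70)]))
print('want',((G+(.5/1000*xg+24/1000*yg))*1000).round(1))
f=lambda i:cv2.resize(i,(400,300))
save(np.vstack([np.hstack([f(w['frame']),f(a['frame'])]),np.hstack([f(b['frame'][200:275,215:315]),f(b['frame'])])]),'end')
E
```

```text
t: 33.1
tool_pos: [0.5507, 0.0976, 0.1976]
orientation: [-0.963, 1.516, -1.522]
force: [1.0, 0.7, 0.3]
opening: 0.0932
t 33.10 pos [550.69  97.63 197.6 ] F [1.01 0.66 0.27] T [0.02  0.002 0.002] open 0.0932 xang -114.85 tilt [0.49 0.08]
t 33.25 pos [551.06  97.25 196.32] F [ 0.81 -0.36  0.22] T [0.069 0.032 0.011] open 0.0932 xang -114.83 tilt [0.44 0.05]
max z 0.33476484230454484
handle top [452.9 142.5] [249.5  36.5] ang 65.37 px [124 314] [425 353]
collar [592.   77.9] [40.2 39.2] ang 65.16 px [251 116] [298 163]
collar top z pct [0.06519688 0.06683611 0.06835663] plate 0.06078008175562938
want [595.2  77. ]
```

View pics/end.png

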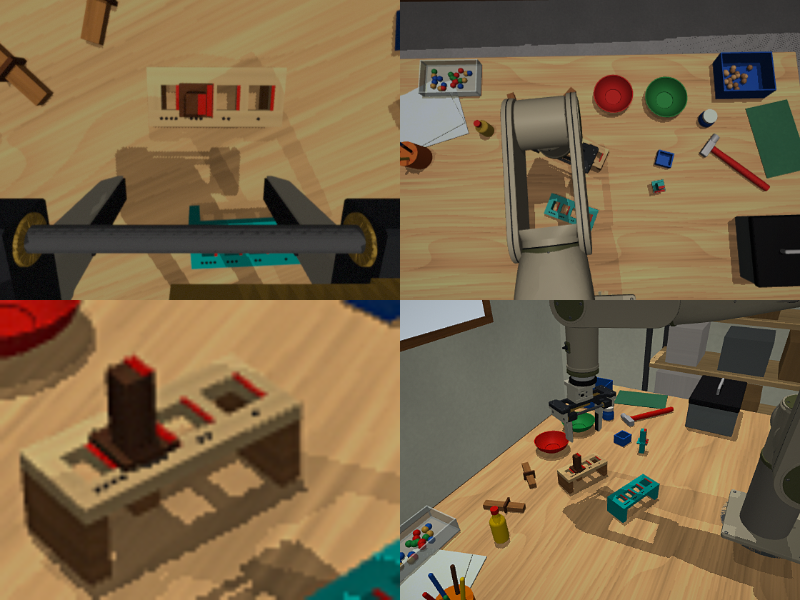

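The stick stands in the three-dot slot, with its collar top 6 mm above the plate and flat. The pot is empty, the bystanders are where they were, and the gripper is clear.

```bash
python3 -c "
from h import *
st();print(robot.close_job())"
```

```text
t 33.25 pos [551.06  97.25 196.32] F [ 0.81 -0.36  0.22] T [0.069 0.032 0.011] open 0.0932 xang -114.83 tilt [0.44 0.05]
the job is handed in; nothing more can be done
None
```

The stick is about 19 mm thick and now stands fully home, let go, in the 21 mm slot. That was the narrowest slot it passed, and I handed the job in at 33 s.

- **27 mm slot:** it went fully home. With the stick just off its collar, I nudged it sideways onto both edges. It had about 8 mm of play, which gives the 19 mm.
- **24 mm slot:** it went fully home. The push onto the collar there peaked at about 15 N, more than I intended.
- **21 mm slot:** it went fully home.
- **18 mm slot:** it refused. I held it at about 4 N and then about 7 N, slightly over the 5 N asked, and it did not sink. The lath end stayed on the plate top, with the stick tilted about 0.3° by the end.

**Last checks:** the collar top is flat, 6 mm above the plate, in the three-dot slot. The fingers are open and clear, the pot is empty, and I saw nothing else moved in the final pictures. The wrist camera put the collar centre about 3 mm from the release pose, mainly along the slot's length. I took that to be the handle hiding part of the collar, and did not check it further. My automatic handle-top measurement picked up the gripper instead of the handle, so I discarded it.

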